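# Pack the shoe-care box in two layers

## Task

The open shoe-care box is being packed in layers and a carton already stands at one end of its bottom. Stand the round tub upright on the bottom in the free space beside the carton, then seat the lift-in tray level on the box's inner shoulders, and then put the shoe brush (bristles down) in one compartment of the tray and the flat polish tin (lid up) in the other. Set everything down rather than letting it drop, and leave the other things on the table where they are.

Things in the scene. Friction and masses are not known exactly. Their poses are not given: they have to be found in the camera images.
- box: Dark grey open box, loose, 1.2 kg. Origin: centre of underside; y along its length, z up. Outer 270 (y) x 190 (x) x 95 high, plus a 5 mm rim flange. Walls and floor 4 mm. Each end wall (at -y, +y) has a 14 mm wide inner shoulder, its top 71 mm above the underside, to carry the tray. Room inside: 234 (y) x 182 (x) on the floor, 262 x 182 above the shoulders. Box and tray fit either way round.
- tray_grip (a point): Grey tray, loose, about 280 g: 254 (y) x 174 (x) x 24 high, walls and floor 3. Fits the box with 4 mm play a side, its top flush with the rim. A divider and an upright solid handle (110 along x, 12 thick, top 46 above the tray's underside) cross its middle; a compartment 122 (y) x 168 (x) on either side. Point: on the handle, tray's centre, 34 above its underside; z up. Starts on the table.
- tub_c (a point): Round white plastic tub with a screw lid, 64 diameter, 62 high, about 250 g, for the bottom layer. Point at its centre, half-way up; z is up. Starts upright on the table.
- carton_c (a point): Plain brown carton, rigid, 124 (x) x 58 (y) x 60 (z), about 220 g, loose, already standing on the box's floor at its +y end, about crosswise, and to stay there. Point at its centre, half-way up; z is up.
- tin_c (a point): Flat round steel polish tin, 66 diameter, 28 high, about 120 g, for the tray. Point at its centre, half-way up; z is up (lid up). Starts on the table.
- brush_c (a point): Shoe brush, 140 (x) x 48 (y) x 44 (z), about 140 g: a wooden back (the upper 22 mm) on a slightly narrower block of dark bristles. For the tray. Point at its centre, half-way up; z is up (bristles down). Starts on the table.
- spray_c (a point): Bystander, loose: aluminium spray can, 52 diameter, 166 high, standing. Point 80 mm up its axis.
- cleaner_c (a point): Bystander, loose: amber bottle with a black cap, 56 diameter, 150 high, standing. Point half-way up.
- shoetree: Bystander, loose: cedar shoe tree, about 270 long (x) x 62 x 36 high, lying. Origin under it, near its middle.
- shoehorn: Bystander, loose: flat steel shoehorn, 220 long (x) x 40, 6 high, lying. Origin under it, near its middle.
- case_c (a point): Bystander, loose: flat rounded sponge case, black with a grey lid, 102 (x) x 58 (y) x 35 high, lying. Point at its centre, half-way up.
Things that resemble listed ones, but are neither listed nor needed, are in the scene too. Leave any green look-alike of the part that bears brush_c alone.

How it is judged:
On the way, in this order (a step that is already met when the one before it is completed fails the run):
1. the tub stands upright on the bottom of the box beside the carton, let go (x of tub_c in the frame of box between -0.091 and 0.091 m and y of tub_c in the frame of box between -0.117 and 0.117 m and z of tub_c in the frame of box between 0.03 and 0.04 m and angle between each of tub_c, carton_c's own z axis and vertical below 0.1 rad and x of carton_c in the frame of box between -0.091 and 0.091 m and y of carton_c in the frame of box between -0.117 and 0.117 m and z of carton_c in the frame of box between 0.029 and 0.039 m and contact force between the fingers and tub below 0.1 N), for 0.2 s.
2. the tray is seated level on the shoulders, over the tub and carton, let go (x of tub_c in the frame of box between -0.091 and 0.091 m and y of tub_c in the frame of box between -0.117 and 0.117 m and z of tub_c in the frame of box between 0.03 and 0.04 m and angle between each of tub_c, carton_c's own z axis and vertical below 0.1 rad and x of carton_c in the frame of box between -0.091 and 0.091 m and y of carton_c in the frame of box between -0.117 and 0.117 m and z of carton_c in the frame of box between 0.029 and 0.039 m and x of tray_grip in the frame of box between -0.008 and 0.008 m and y of tray_grip in the frame of box between -0.008 and 0.008 m and z of tray_grip in the frame of box between 0.101 and 0.109 m and angle between tray_grip's own z axis and vertical below 0.035 rad and angle between the y axis of tray_grip and the y axis of box, either way round below 0.06 rad and contact force between the fingers and tray below 0.1 N), for 0.2 s.
3. the tin and the brush lie in the tray, one in each compartment (x of tin_c in the frame of tray_grip between -0.085 and 0.085 m and z of tin_c in the frame of tray_grip between -0.022 and -0.012 m and angle between each of tin_c, brush_c's own z axis and vertical below 0.12 rad and x of brush_c in the frame of tray_grip between -0.085 and 0.085 m and z of brush_c in the frame of tray_grip between -0.014 and -0.004 m and ((y of tin_c in the frame of tray_grip between 0.02 and 0.125 m and y of brush_c in the frame of tray_grip between -0.125 and -0.02 m) or (y of brush_c in the frame of tray_grip between 0.02 and 0.125 m and y of tin_c in the frame of tray_grip between -0.125 and -0.02 m))), for 0.2 s.
At the end, for the whole second after the job is handed in: Tub and carton upright (0.1 rad) on the box's floor (5 mm); tray over them on the shoulders, level (0.035 rad, 4 mm) and square (8 mm, 0.06 rad); tin lid up and brush bristles down, flat on the tray's floor (5 mm, 0.12 rad), one each side of the handle; all at rest (all of step 3 and x of tub_c in the frame of box between -0.091 and 0.091 m and y of tub_c in the frame of box between -0.117 and 0.117 m and z of tub_c in the frame of box between 0.03 and 0.04 m and angle between each of tub_c, carton_c's own z axis and vertical below 0.1 rad and x of carton_c in the frame of box between -0.091 and 0.091 m and y of carton_c in the frame of box between -0.117 and 0.117 m and z of carton_c in the frame of box between 0.029 and 0.039 m and x of tray_grip in the frame of box between -0.008 and 0.008 m and y of tray_grip in the frame of box between -0.008 and 0.008 m and z of tray_grip in the frame of box between 0.101 and 0.109 m and angle between tray_grip's own z axis and vertical below 0.035 rad and angle between the y axis of tray_grip and the y axis of box, either way round below 0.06 rad and linear speed of each of box, tray, tub, carton, tin, brush below 0.02 m/s); the robot touches nothing.
It fails at once if the tub, carton, tray, tin or brush is dropped: it moves faster than 0.7 m/s without the fingers touching it (a fall of about 25 mm) ((contact force between the fingers and tub below 0.05 N and linear speed of tub above 0.7 m/s) or (contact force between the fingers and carton below 0.05 N and linear speed of carton above 0.7 m/s) or (contact force between the fingers and tray below 0.05 N and linear speed of tray above 0.7 m/s) or (contact force between the fingers and tin below 0.05 N and linear speed of tin above 0.7 m/s) or (contact force between the fingers and brush below 0.05 N and linear speed of brush above 0.7 m/s)).
It fails at once if a bystander (sponge case, spray can, bottle, shoe tree, shoehorn) is moved more than 30 mm (distance of any of spray_c, cleaner_c, shoetree, shoehorn, case_c from where it was at the start of the episode above 0.03 m).
It also fails if it takes over 72 s, if anything falls off the work surface, if the arm or the gripper's body presses on something with over 40 N, if the wrist force passes 120 N, or if a joint passes its speed limit or range.

## Robot

A 7-joint arm with a two-finger parallel gripper is mounted at the origin on the work surface. World frame = base frame: x ahead of the robot, y to its left, z up, the work surface at z = 0. Lengths are in m, angles in rad, forces in N, time in s.
With the tool pointing down it reaches from about 0.4 to 0.9 m from the base axis. Payload 5.5 kg.
Tool frame: the origin (TCP) lies between the finger pads; the fingertips stand 19 mm ahead of it and the grasp point (between the pads) is the TCP (arm.tip_extent is the distance from the TCP to the fingertips, in m); z points along the fingers, y is the line along which they close (so a half turn about z gives the same grasp; the last joint's range is limited). The gripper opens to 92 mm and grips with 3 to 60 N. Pads are 19 mm wide; open, the fingers measure 130 mm over their backs; the gripper's body (75 mm by 190 mm) begins 47 mm behind the grasp point.
Start: joints at [1.572, 0.501, -0.427, 1.55, 0.221, 1.138, -0.21], TCP at [0.168, -0.628, 0.246] pointing down, gripper open.
Joint ranges: [-2.88, 2.88], [-0.31, 2.03], [-1.54, 1.56], [0.2, 2.42], [-1.41, 4.55], [0.19, 2.02], [-2.57, 2.57]. Speed limits (rad/s): [2.57, 2.57, 3.14, 3.14, 3.14, 3.14, 3.14].

## Interface

Orientations are given as a unit quaternion [w, x, y, z].
In Python, from rig import arm gives the robot as it stands. Calls block until the motion is done:
- arm.goto(position, orientation): joint-space move of the TCP to a pose.
- arm.move_straight(position, speed=0.15, attitude=None): straight line of the TCP; attitude=None keeps the orientation; speed is the mean speed in m/s.
- arm.set_joints(angles): joint-space move.
- arm.grip(opening, f_grip=None): finger opening in m; f_grip is the grip in N (None keeps the last); returns when the fingers have stopped.
- arm.pause(seconds).
- arm.ik(position, orientation): joint angles nearest the present ones, or None.
- arm.snapshot(name): name is "scene" or "top" or "wrist"; returns a dict with "image" (384x512x3 uint8, red, green, blue), "intrinsics" (3x3 intrinsics, pixels), "origin" and "attitude" of the camera in the world. Camera axes: x right, y up, looking along -z (the intrinsics and any distortion apply to the point x, -y, -z); pixel columns grow to the right and rows downward; lengths in m; the calibration is good to about 2 mm. A picture is of the moment at which its call begins. There is no depth.
A pose or a line that the arm cannot do raises arm.Unreachable and nothing moves.
- arm.close_job(): hands the job in; it is judged then, once.
Readings, each from a call of its own:
- arm.current_t(): time.
- arm.current_q(): joint angles.
- arm.current_qvel(): joint speeds.
- arm.current_joint_torque(): joint torques, N m.
- arm.current_tcp_pos(): TCP position.
- arm.current_tool_rot(): TCP orientation.
- arm.current_force(): force on the tool from outside, world axes, zero at the start.
- arm.current_ft_torque(): the same for the moment, N m.
- arm.current_gripper_width(): finger opening in m.
- arm.current_grip_force(): force on a finger pad.
Only numpy, scipy, OpenCV 4.12 (cv2) and the standard library are available. Lean on these libraries where they do the work, as an engineer would, in place of code of your own. Each camera call takes 0.05 s, during which the arm holds its last target. There are 200 camera calls.

## Working session

There is one attempt and no reset: what is moved stays moved. The work goes in short steps, each a Python script; the robot and the scene stay as the last script left them, time stands still between calls to the robot, and variables do not carry over. Pictures are saved under pics/ and viewed, at most 10 in all, crops included, and the job is handed in when it is done.

```bash
mkdir -p pics; ls
python3 - <<'E'
from rig import arm
import cv2,numpy as np,pickle
d={}
for n in("scene","top"):
    s=arm.snapshot(n);d[n]=s
    cv2.imwrite(f"pics/{n}0.png",cv2.resize(s["image"][:,:,::-1],(800,600),interpolation=cv2.INTER_CUBIC))
    print(n,{k:(np.round(v,4).tolist() if k!="image" else 0) for k,v in s.items()})
pickle.dump(d,open("s0.pkl","wb"))
print(arm.current_t(),arm.current_tool_rot(),arm.tip_extent)
E
```

```text
pics
scene {'image': 0, 'intrinsics': [[495.4421, 0.0, 254.4274], [0.0, 495.4421, 195.3031], [0.0, 0.0, 1.0]], 'origin': [1.8084, -0.5043, 1.0105], 'attitude': [0.7176, 0.3987, 0.2664, 0.5051]}
top {'image': 0, 'intrinsics': [[469.7132, 0.0, 249.11], [0.0, 469.7132, 190.7567], [0.0, 0.0, 1.0]], 'origin': [0.3695, 0.0314, 1.5637], 'attitude': [-0.7005, -0.0262, 0.0396, 0.7121]}
0.1 [-8.60181419e-04  9.91442136e-01  1.30544023e-01 -9.13593489e-05] 0.019
```

View pics/top0.png

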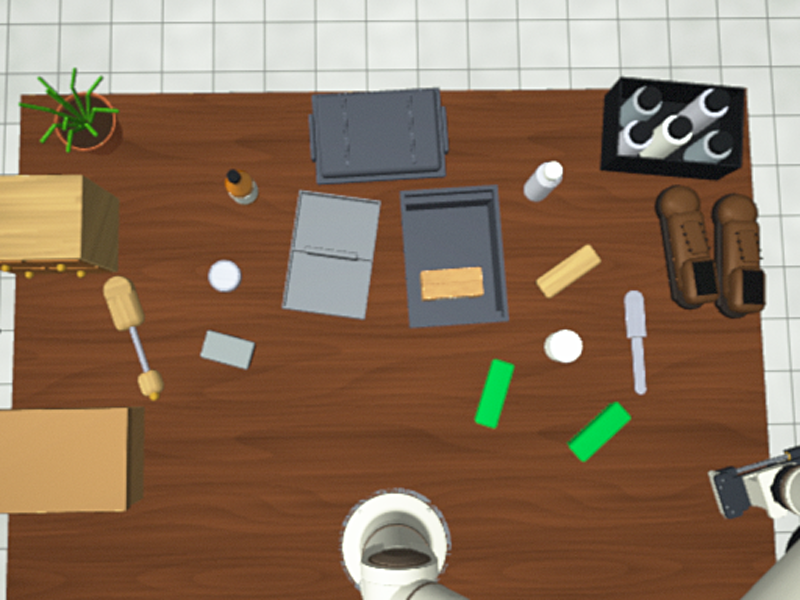

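View pics/scene0.png

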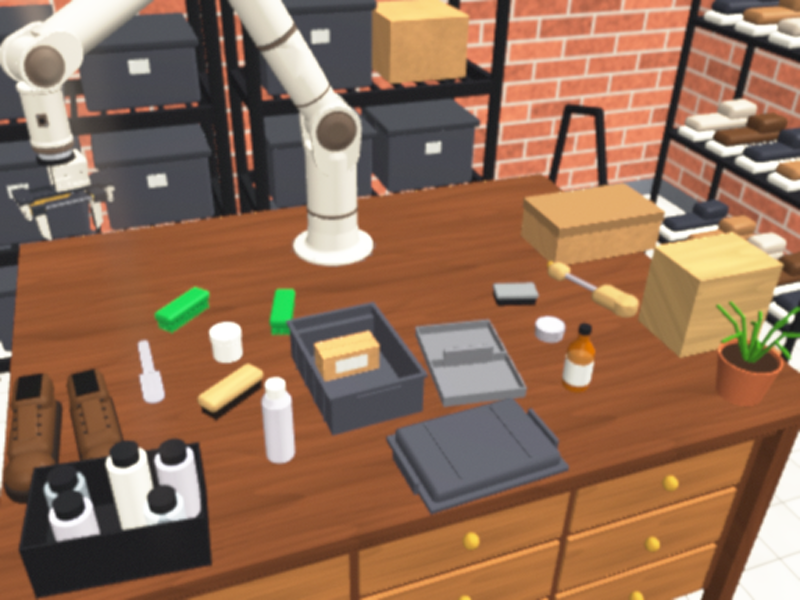

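Top view (800x600 pixels):

| Thing wanted | Pixel | Could be confused with |
|---|---|---|
| Brush, wooden top | (568,270) | green look-alikes (494,393) and (599,432), grey sponge case (227,349) |
| Tub, the tall white cylinder | (563,346) | spray can (543,180), tin (224,275) |
| Tin, the low disc | (224,275) | tub |
| Tray | (331,255) | dark lid (380,135) |
| Box | (454,255) | dark lid (380,135) |
| Carton in the box | (451,283) | big cartons at the left |

The scene view confirms the tub is tall at (226,342) and the tin is flat at (550,328). The carton stands at the end of the box nearest the robot.

```bash
cat > h.py <<'E'
from rig import arm
import cv2,numpy as np,pickle
from scipy.spatial.transform import Rotation as R
def rot(q): return R.from_quat(q,scalar_first=True)
def cast(s,uv,z):
    uv=np.atleast_2d(np.float64(uv));K=s["intrinsics"]
    d=np.c_[(uv[:,0]-K[0,2])/K[0,0],-(uv[:,1]-K[1,2])/K[1,1],-np.ones(len(uv))]
    d=rot(s["attitude"]).apply(d);o=np.array(s["origin"])
    return o+d*((z-o[2])/d[:,2])[:,None]
def proj(s,P):
    p=rot(s["attitude"]).inv().apply(np.atleast_2d(P)-s["origin"]);K=s["intrinsics"]
    return np.c_[K[0,0]*p[:,0]/-p[:,2]+K[0,2],K[1,1]*-p[:,1]/-p[:,2]+K[1,2]]
def down(yaw): # tool z down, tool y (closing) along world direction yaw
    y=np.array([np.cos(yaw),np.sin(yaw),0]);z=np.array([0,0,-1.]);x=np.cross(y,z)
    return R.from_matrix(np.c_[x,y,z]).as_quat(scalar_first=True)
def hsv(s): return cv2.cvtColor(s["image"],cv2.COLOR_RGB2HSV)
def blob(mask,seed):
    """contour of the connected part nearest to the seed pixel"""
    cs,_=cv2.findContours(mask.astype(np.uint8),cv2.RETR_EXTERNAL,cv2.CHAIN_APPROX_NONE)
    cs=[c for c in cs if cv2.contourArea(c)>40]
    return max(cs,key=lambda c:cv2.pointPolygonTest(c,tuple(map(float,seed)),True))
def rect(s,c,z):
    """min-area rectangle in the plane z: centre, long, short, yaw of the long side"""
    P=cast(s,c.reshape(-1,2),z)[:,:2]
    (cx,cy),_,_=r=cv2.minAreaRect((P*1000).astype(np.float32))
    b=cv2.boxPoints(r)/1000;e=[b[1]-b[0],b[2]-b[1]];e.sort(key=np.linalg.norm)
    return np.array([cx,cy])/1000,np.linalg.norm(e[1]),np.linalg.norm(e[0]),np.arctan2(e[1][1],e[1][0])
def save(s,n,k=800/512): cv2.imwrite(f"pics/{n}.png",cv2.resize(s["image"][:,:,::-1],None,fx=k,fy=k,interpolation=cv2.INTER_CUBIC))
E
python3 - <<'E'
from h import *
s=pickle.load(open("s0.pkl","rb"))["top"];H=hsv(s);k=512/800
hh,S,V=[H[:,:,i].astype(int) for i in range(3)]
for n,p in dict(box=(470,230),tray=(331,280),tub=(563,346),tin=(224,275),brush=(568,270),carton=(451,283),wood=(450,400)).items():
    print(n,H[int(p[1]*k),int(p[0]*k)])
def go(n,m,p,z):
    c,l,w,a=rect(s,blob(m,np.array(p)*k),z);print(n,c.round(4),round(l,3),round(w,3),round(np.degrees(a),1))
go("box",(S<90)&(V<120),(470,230),.095)
go("tray",(S<60)&(V>100),(331,280),.024)
go("tub",(S<50)&(V>170),(563,346),.055)
go("tin",(S<60)&(V>150),(224,275),.028)
go("brush",(hh>14)&(V>130)&(S>50),(568,270),.044)
go("carton",(V>150)&(S>60),(451,283),.064)
go("case",(S<60)&(V>100),(227,349),.035)
E
```

```text
box [109  38 114]
tray [102  19 177]
tub [  0   0 254]
tin [106  11 247]
brush [ 23 113 239]
carton [ 18 126 229]
wood [ 11 161 122]
box [ 0.5921 -0.1284] 0.282 0.202 3.0
tray [0.6093 0.1226] 0.257 0.177 -8.6
tub [ 0.4067 -0.3556] 0.072 0.07 -46.7
tin [0.5667 0.3482] 0.066 0.059 89.2
brush [ 0.5631 -0.3737] 0.143 0.05 -56.0
carton [ 0.5394 -0.1268] 0.127 0.061 -86.7
case [0.4113 0.3398] 0.102 0.059 73.8
```

Run:
```python
from h import *
arm.goto([.407,-.356,.22],down(np.pi/2))
s=arm.snapshot("wrist");save(s,"tub1");pickle.dump(s,open("tub1.pkl","wb"))
print(arm.current_t(),arm.current_tcp_pos(),s["origin"],arm.current_q().round(2))
print(proj(s,[.407,-.356,.062]),proj(s,[.407,-.356,0]))
```

```text
1.8833 [ 0.40657772 -0.35679125  0.21988793] [ 0.32779574 -0.35722698  0.35928731] [ 1.52  0.54 -1.11  1.84  0.54  1.11  1.78]
[[258.13158331 188.14198991]] [[257.8885038  174.35412077]]
```

View pics/tub1.png

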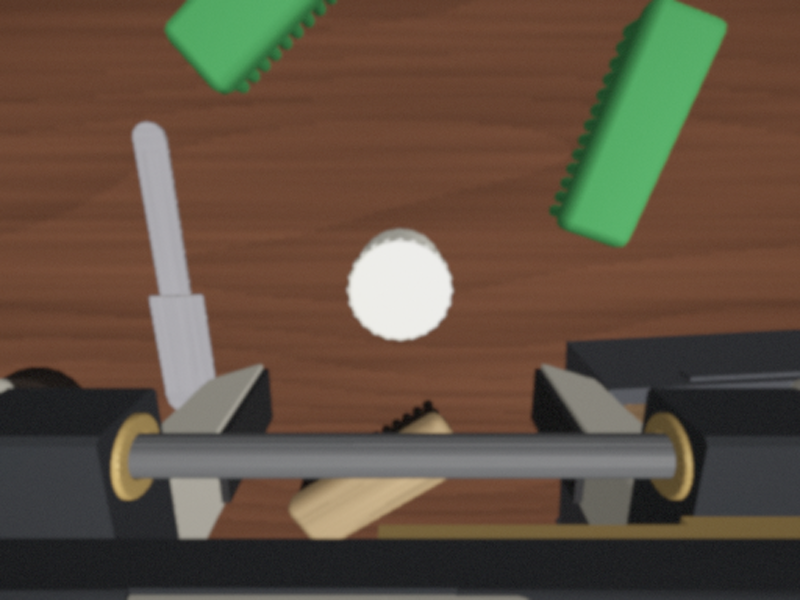

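The wrist view shows the white ribbed lid of the tub at (400,290). The two bristled green look-alikes are at the top and the real wooden brush is at the bottom (375,475). I have the right tub, so I'll grasp it.

Run:
```python
from h import *
s=pickle.load(open("tub1.pkl","rb"));H=hsv(s)
c=blob((H[:,:,1]<40)&(H[:,:,2]>195),(256,186));(u,v),r=cv2.minEnclosingCircle(c)
p=cast(s,(u,v),.062)[0];print(u,v,r,p)
q=down(np.pi/2)
arm.move_straight([p[0],p[1],.056],speed=.15)
arm.grip(.05,20);print(arm.current_gripper_width(),arm.current_grip_force(),arm.current_t())
arm.move_straight([p[0],p[1],.24],speed=.2)
a=np.radians(3);b=np.array([.5921,-.1284])
t=b+.055*np.array([np.cos(a),np.sin(a)])
q=down(np.pi/2+a)
arm.goto([*t,.24],q);arm.move_straight([*t,.075],speed=.15);f0=arm.current_force()
for z in(.066,.063,.061,.0595):
    arm.move_straight([*t,z],speed=.03);f=arm.current_force();print(z,(f-f0).round(2),arm.current_tcp_pos()[2])
    if f[2]-f0[2]>2:break
arm.grip(.08);arm.pause(.2);print(arm.current_t())
arm.move_straight([*t,.25],speed=.2)
c=b-.0*t
arm.goto([.545,-.13,.33],q);s=arm.snapshot("wrist");save(s,"box1");pickle.dump(s,open("box1.pkl","wb"))
print(arm.current_t(),s["origin"],proj(s,[*b,.1]))
```

```text
255.5091094970703 184.56480407714844 32.89152908325195 [ 0.40341284 -0.35853165  0.062     ]
0.0635947959733264 20.000354647636414 3.6917
0.066 [ 0.48  0.04 -0.69] 0.06577798843711409
0.063 [-0.32 -0.78 -0.66] 0.06276229203778814
0.061 [-0.61 -0.1  -1.81] 0.060841589770724014
0.0595 [-2.42  0.03  4.77] 0.06029531828508569
9.2083
10.9417 [ 0.46606058 -0.13543493  0.4687817 ] [[257.29088938 210.14727827]]
```

View pics/box1.png

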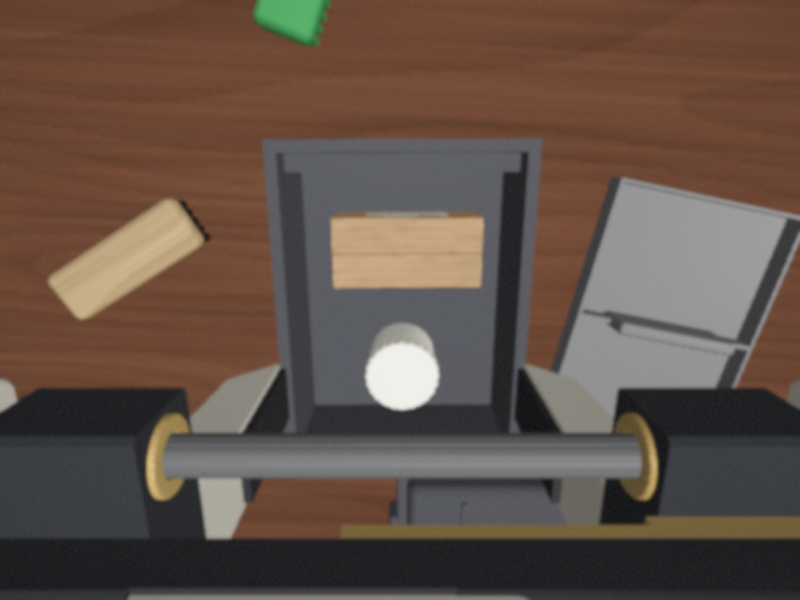

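The tub stands upright with its lid at (402,375), next to the carton at (406,250). The hand hides the far end of the box, so I'll take one shot further forward and then measure the box and tray edges.

```bash
cat >> h.py <<'E'
def fit(P):
    """line through the points: point, direction (robust)"""
    vx,vy,x,y=cv2.fitLine((P*1000).astype(np.float32),cv2.DIST_HUBER,0,.01,.01).ravel()
    return np.array([x,y])/1000,np.array([vx,vy])
def sides(s,mask,seed,z,c0,yaw,L,W,vmax):
    """fit rim lines near a guess; returns offsets of each visible edge from the guess and angle errors"""
    c=blob(mask,seed).reshape(-1,2);c=c[(c[:,1]<vmax)&(c[:,1]>2)&(c[:,0]>2)&(c[:,0]<509)]
    P=cast(s,c,z)[:,:2]-c0;e=np.array([np.cos(yaw),np.sin(yaw)]);n=np.array([-e[1],e[0]]);Q=np.c_[P@e,P@n];o={}
    for k,(ax,sg,h,o_h) in dict(far=(0,1,L/2,W/2),near=(0,-1,L/2,W/2),left=(1,1,W/2,L/2),right=(1,-1,W/2,L/2)).items():
        m=(abs(Q[:,ax]-sg*h)<.02)&(abs(Q[:,1-ax])<o_h-.02)
        if m.sum()>15:
            p,d=fit(Q[m]);t=d[ax]/d[1-ax];o[k]=(round(1000*(p[ax]-t*p[1-ax]-sg*h),1),round(np.degrees(t if ax==1 else -t),2),int(m.sum()))
    return o
E
python3 - <<'E'
from h import *
s=pickle.load(open("box1.pkl","rb"))
a=np.radians(3);b=np.array([.5921,-.1284])
bm=lambda s:(hsv(s)[:,:,1]<75)&(hsv(s)[:,:,2]<150)
print(sides(s,bm(s),(240,220),.095,b,a,.28,.20,228))
arm.goto([.74,-.13,.34],down(np.pi/2+a));s=arm.snapshot("wrist");pickle.dump(s,open("box2.pkl","wb"));save(s,"box2")
print(sides(s,bm(s),proj(s,[*(b+[.08,0]),.0])[0],.095,b,a,.28,.20,300))
ta=np.radians(-8.6);tc=np.array([.6093,.1226])
arm.goto([.64,.12,.32],down(np.pi/2+ta));s=arm.snapshot("wrist");pickle.dump(s,open("tray1.pkl","wb"))
save(s,"tray1");print(arm.current_t(),proj(s,[*tc,.046]))
a=np.vstack([pickle.load(open(f"{n}.pkl","rb"))["image"] for n in("box2","tray1")])
cv2.imwrite("pics/pair.png",cv2.resize(a[:,:,::-1],(400,600)))
E
```

```text
{'near': (np.float32(-1.1), np.float32(-0.1), 143), 'left': (np.float32(-0.3), np.float32(-0.07), 119), 'right': (np.float32(-0.1), np.float32(0.03), 119)}
{'far': (np.float32(-1.6), np.float32(0.03), 131), 'left': (np.float32(-0.1), np.float32(0.04), 145), 'right': (np.float32(-0.0), np.float32(0.06), 145)}
12.8917 [[257.65417807 140.16130699]]
```

View pics/pair.png

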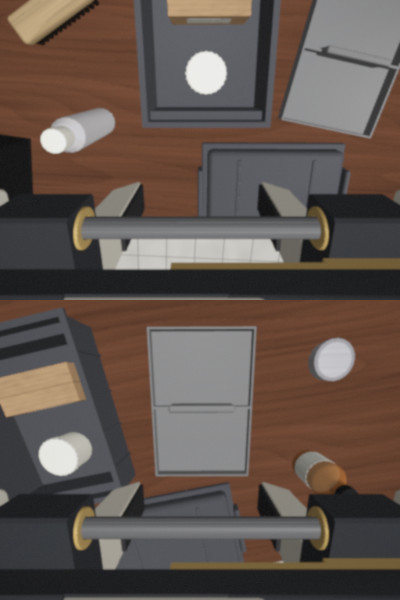

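Box centre and yaw agree in both views to about 1 mm. The tray is fully visible in the lower picture, so I'll measure it, grasp it by the handle and seat it.

Run:
```python
from h import *
s=pickle.load(open("tray1.pkl","rb"));H=hsv(s)
ta=np.radians(-8.6);tc=np.array([.6093,.1226])
m=(H[:,:,1]<60)&(H[:,:,2]>95);print(rect(s,blob(m,(257,100)),.024))
o=sides(s,m,(257,100),.024,tc,ta,.254,.174,240);print(o)
e=np.array([np.cos(ta),np.sin(ta)]);n=np.array([-e[1],e[0]])
tc=tc+e*(o["far"][0]+o["near"][0])/2000+n*(o["left"][0]+o["right"][0])/2000
ta+=np.radians(np.mean([v[1] for v in o.values()]));print(tc,np.degrees(ta))
pickle.dump((tc,ta),open("tray.pkl","wb"))
for k in(0,np.pi):
    for P,y in(([*tc,.034],ta),([.5908,-.1286,.105],np.radians(3))):
        q=arm.ik(P,down(y+k));print(None if q is None else np.round(q,2))
```

```text
(array([0.60811469, 0.12307262]), np.float32(0.2555092), np.float32(0.17594768), np.float32(-0.15135117))
{'far': (np.float32(-0.6), np.float32(-0.18), 91), 'near': (np.float32(-1.0), np.float32(-0.21), 108), 'left': (np.float32(0.4), np.float32(-0.05), 160), 'right': (np.float32(0.1), np.float32(-0.07), 160)}
[0.60854638 0.12296682] -8.727499995010273
[ 0.16  0.75 -0.55  1.75  0.53  0.79 -0.8 ]
[ 0.66  0.65 -0.67  1.77  0.5   0.9  -0.18]
[ 0.49  1.03 -1.11  1.74  1.05  1.09  2.  ]
[-0.66  1.09  1.35  1.81 -1.13  1.27 -2.06]
```

Run:
```python
from h import *
tc,ta=pickle.load(open("tray.pkl","rb"))
b=np.array([.5908,-.1286]);a=np.radians(3)
arm.goto([*tc,.14],down(ta));arm.grip(.045)
arm.move_straight([*tc,.034],speed=.12)
arm.grip(.0,30);print(arm.current_gripper_width(),arm.current_grip_force(),arm.current_t())
arm.move_straight([*tc,.05],speed=.05);arm.move_straight([*tc,.23],speed=.2)
arm.goto([*b,.23],down(a));arm.move_straight([*b,.14],speed=.12);arm.pause(.2);f0=arm.current_force()
for z in(.128,.122,.116,.111,.108,.106,.1045):
    arm.move_straight([*b,z],speed=.04);f=arm.current_force()-f0;print(z,f.round(2),arm.current_tcp_pos().round(4))
    if f[2]>5 or max(abs(f[:2]))>12:break
print(arm.current_t())
```

```text
0.011706060989878921 29.99976485967636 16.675
0.128 [-0.13 -1.05  0.14] [ 0.5905 -0.1285  0.1275]
0.122 [-1.07  1.69 -0.11] [ 0.5905 -0.1286  0.1216]
0.116 [-0.68  1.05 -1.19] [ 0.5905 -0.1286  0.1156]
0.111 [-1.48 -0.06 -0.36] [ 0.5905 -0.1286  0.1106]
0.108 [-1.09  0.67 -0.36] [ 0.5906 -0.1286  0.1078]
0.106 [-0.07  0.99 -0.48] [ 0.5907 -0.1286  0.1059]
0.1045 [-2.   -0.49  5.9 ] [ 0.5911 -0.1286  0.1052]
22.3583
```

Run:
```python
from h import *
b=np.array([.5911,-.1286])
arm.grip(.035);arm.pause(.25);arm.move_straight([*b,.2],speed=.15)
q=down(np.pi/2);arm.goto([.567,.348,.2],q)
s=arm.snapshot("wrist");H=hsv(s);g=proj(s,[.567,.348,.028])[0]
m=(H[:,:,1]<50)&(H[:,:,2]>150);(u,v),r=cv2.minEnclosingCircle(blob(m,g));p=cast(s,(u,v),.026)[0]
e=cast(s,(u+r,v),.026)[0];print(g,u,v,r,p,"radius",np.linalg.norm(e-p),arm.current_t())
t=arm.snapshot("top");H=hsv(t);c=proj(t,[*b,.095])[0]
k=t["image"][int(c[1])-60:int(c[1])+60,int(c[0])-60:int(c[0])+60]
a=np.hstack([cv2.resize(s["image"],(512,384)),cv2.resize(k,(288,384))]);cv2.imwrite("pics/tin1.png",a[:,:,::-1])
pickle.dump((s,t,p),open("tin1.pkl","wb"))
```

```text
[259.60992232 182.79858616] 260.32049560546875 179.23373413085938 32.916236877441406 [0.56378089 0.34874088 0.026     ] radius 0.03336963640546448 25.7917
```

View pics/tin1.png

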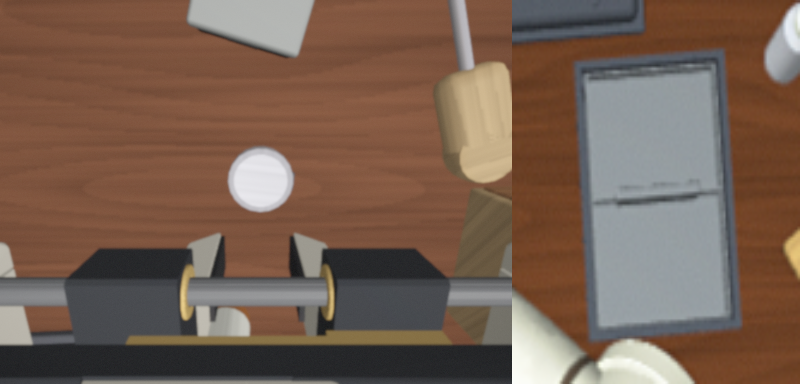

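The tray is seated square in the box (right inset). The tin is lid up at (260,179), with no look-alike beside it; the shoe tree at (475,120) and the sponge case at (250,20) are clear of it.

Run:
```python
from h import *
p=pickle.load(open("tin1.pkl","rb"))[2];b=np.array([.5911,-.1286]);a=np.radians(3)
arm.grip(.086);arm.move_straight([p[0],p[1],.0225],speed=.12)
arm.grip(.05,20);print(arm.current_gripper_width(),arm.current_grip_force(),arm.current_t())
arm.move_straight([p[0],p[1],.22],speed=.2)
t=b+.066*np.array([np.cos(a),np.sin(a)])
arm.goto([*t,.22],down(np.pi/2+a));arm.move_straight([*t,.11],speed=.15);arm.pause(.15);f0=arm.current_force()
for z in(.102,.0995,.0975,.096,.0945):
    arm.move_straight([*t,z],speed=.04);f=arm.current_force()-f0;print(z,f.round(2),arm.current_tcp_pos().round(4))
    if f[2]>2.5:break
arm.grip(.082);arm.pause(.2);arm.move_straight([*t,.2],speed=.2)
print(arm.current_t(),arm.current_gripper_width())
g=[.563,-.374]
arm.goto([*g,.22],down(np.radians(34)));s=arm.snapshot("wrist");pickle.dump(s,open("br1.pkl","wb"));save(s,"br1")
H=hsv(s);m=(H[:,:,0]>13)&(H[:,:,0]<32)&(H[:,:,2]>150)&(H[:,:,1]>50)
c,l,w,y=rect(s,blob(m,proj(s,[*g,.044])[0]),.044);print(c,l,w,np.degrees(y),arm.current_t(),proj(s,[*c,.044]))
for k in(np.pi/2,-np.pi/2):
    for P,yy in(([*c,.035],y+k),([.525,-.13,.107],a+(0 if k>0 else np.pi))):
        q=arm.ik(P,down(yy));print(None if q is None else np.round(q,2))
```

```text
0.06540023859416771 20.000240206718445 28.9
0.102 [-1.09  0.89  0.16] [ 0.6567 -0.1253  0.1016]
0.0995 [-1.3  -0.29  0.33] [ 0.6569 -0.1251  0.0993]
0.0975 [-0.75  0.22  1.4 ] [ 0.6569 -0.1252  0.0973]
0.096 [-2.99 -0.09  5.88] [ 0.6572 -0.1251  0.0968]
35.325 0.08206188812265958
[ 0.56238361 -0.37450754] 0.13774529 0.045670882 -56.068123 36.4167 [[254.62600487 184.47950767]]
[ 1.01  0.88 -0.7   1.6   0.67  0.92  0.67]
[ 0.76  0.57 -0.72  1.93  0.5   0.83 -0.18]
[-0.13  1.12  1.12  1.64 -1.1   1.14 -1.25]
[-0.71  1.    1.35  1.97 -1.09  1.18 -1.99]
```

View pics/br1.png

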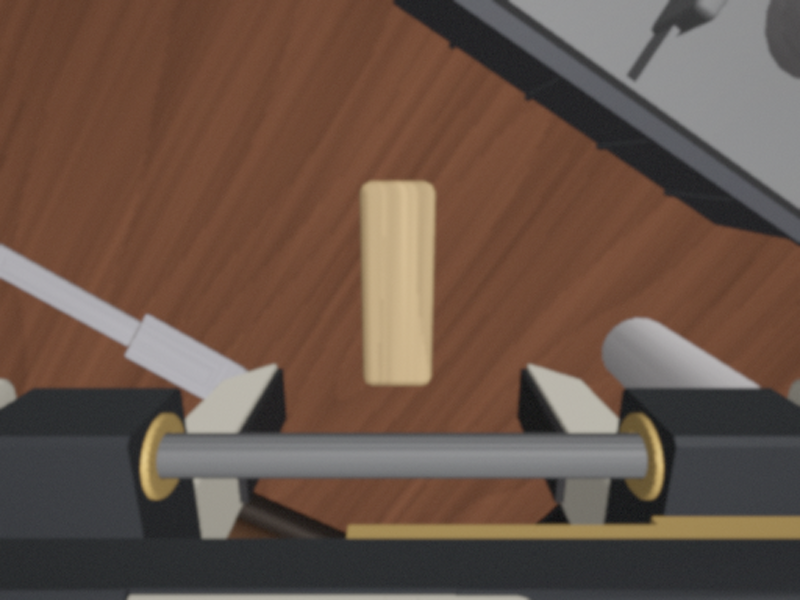

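The wrist view shows the wooden brush at (398,282), right way up. The spray can at (640,345) lies along the finger line, so I'll work out the clearance before descending.

Run:
```python
from h import *
s=pickle.load(open("br1.pkl","rb"));t=pickle.load(open("tin1.pkl","rb"))[1]
g=np.array([.5624,-.3745]);a=np.radians(33.9);e=np.array([np.cos(a),np.sin(a)])
for u in((640,345),(606,350)):
    p=cast(s,np.array(u)*.64,0)[0,:2];d=p-g;print(p,"along",d@e,"across",d@[-e[1],e[0]])
```

```text
[ 0.74879978 -0.31601111] along 0.18733599717936308 across -0.05541706605874736
[ 0.72975073 -0.33394635] along 0.16152176387039832 across -0.05967902543037896
```

Run:
```python
from h import *
b=np.array([.5911,-.1286]);a=np.radians(3);g=[.5624,-.3745];y=np.radians(33.93)
arm.goto([*g,.15],down(y));arm.grip(.075);arm.move_straight([*g,.034],speed=.12)
arm.grip(.03,20);print(arm.current_gripper_width(),arm.current_grip_force(),arm.current_t())
arm.move_straight([*g,.22],speed=.2)
t=b-.066*np.array([np.cos(a),np.sin(a)])
arm.goto([*t,.22],down(a));arm.move_straight([*t,.123],speed=.15);arm.pause(.15);f0=arm.current_force()
for z in(.115,.112,.110,.1085,.107,.1055):
    arm.move_straight([*t,z],speed=.04);f=arm.current_force()-f0;print(z,f.round(2),arm.current_tcp_pos().round(4))
    if f[2]>2.5:break
arm.grip(.064);arm.pause(.2);arm.move_straight([*t,.2],speed=.15)
arm.goto([.45,.15,.35],down(a+.5));arm.pause(.2)
print(arm.current_t());s=arm.snapshot("top");c=proj(s,[*b,.095])[0].astype(int)
k=s["image"][c[1]-75:c[1]+75,c[0]-100:c[0]+100];cv2.imwrite("pics/end.png",cv2.resize(k,(800,600),interpolation=cv2.INTER_CUBIC)[:,:,::-1])
H=hsv(s);print("box",rect(s,blob((H[:,:,1]<90),proj(s,[*(b+[.0,.08]),.08])[0]),.095))
```

```text
0.04818317204991505 19.999060928821564 38.8583
0.115 [ 0.76  0.85 -1.55] [ 0.5249 -0.132   0.1147]
0.112 [ 0.12  0.61 -0.89] [ 0.525  -0.132   0.1118]
0.11 [ 1.23  1.66 -1.54] [ 0.5251 -0.132   0.1099]
0.1085 [ 0.32  0.25 -0.89] [ 0.5251 -0.1321  0.1084]
0.107 [-2.78  0.38  8.96] [ 0.5252 -0.1321  0.108 ]
46.1333
box (array([ 0.59205084, -0.12837569]), np.float32(0.28196526), np.float32(0.20229305), np.float32(0.05263161))
```

View pics/end.png

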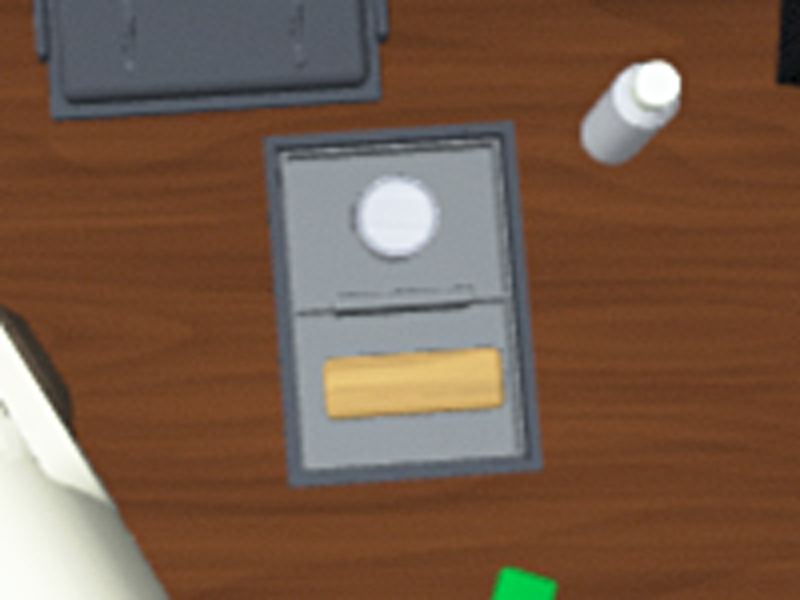

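The final view shows the tray flush and square, the tin flat in the far compartment at (397,217), and the brush flat in the near one at (413,382). The brush made contact at the height expected for the tray floor. The arm is clear, so I'm handing in.

```bash
python3 -c "
from rig import arm
print(arm.close_job(),arm.current_t())"
```

```text
the job is handed in; nothing more can be done
the job is handed in; nothing more can be done
```

The job is handed in after about 46 s of robot time, with no verdict shown: the tub is beside the carton, the tray is seated over them, and the tin and brush lie one in each compartment.

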